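Load a battery pack into a push-push charger cradle

TASK

Load the free battery pack with the green cap into the empty charger: first press the sunken empty cradle so that its push-push latch lets it pop up, then stand the pack upright and fully home in its pocket, and press the cradle down once more until the latch catches and holds it down with the pack in it. Press gently (slowly, feeling for the stop: 1.5 kg of push is plenty, never more than 2.5 kg), let go of everything, and leave the loaded charger, the pack with the red cap and the other things on the bench as they are.

Things in the scene. Friction and masses are not known exactly. Their poses are not given: they have to be found in the camera images.
- charger_a: the empty battery charger, fixed: grey box 170 (its x) x 90 (its y) x 60 mm high with a black foot; origin at the centre of its underside on the bench, z up, front end (three small round lights) towards its -x. A cradle slides straight up and down in its top
- cradle_a (a joint): depth (m) of the empty charger's sprung cradle: 0 up, grows downwards. Each press right to the firm bottom stop, then let go, toggles its latch: held down (8 to 16 mm, the unit's own depth unknown) or free (springs up to 0). Shorter presses do nothing. Starts held down. Stop: 8 to 11 mm below the held depth, to be felt. Spring: 5.5 N at the top, 10 N at the stop; it carries the pack
- pocket (a point): centre of the pocket's floor in the empty cradle, moving with it, axes as the charger's. Cradle: blue block 80 x 56 mm; pocket 62 (x) x 38 mm (y), open at the top, 16 mm deep (rim 16 mm above this point), 2 mm chamfers round its mouth. This point is 62 mm above the bench when the cradle is fully up
- pad (a point): centre of the top of the white thumb pad of the empty cradle, flat, 34 x 42 mm, 70 mm from the pocket's centre towards the charger's front (-x); moves with the cradle; 87 mm above the bench when fully up; the place to press the empty cradle
- pack: the loose battery pack to load: grey block 60 (x) x 36 (y) x 62 mm (z), 0.2 to 0.4 kg, green cap, standing upright on the bench; origin at the centre of its underside. It fits the pocket either way round, long side along long side; seated, its top is 46 mm above the cradle's rim, and its flat top may be pressed
- dead_pack: a loose spent pack, the same shape, with a red cap; leave alone
- cradle_b (a joint): depth of the cradle of the other, loaded charger (same size and looks, a green-capped pack already in it, which cannot be taken out); m, 0 fully up; starts held down at 8 to 16 mm; leave alone
- charger_b: the other, loaded charger, fixed; origin and axes like the empty one's
- tin: closed steel tin, 100 mm wide, 110 mm high, origin at the centre of its underside; leave alone
- spray_bottle: red bottle with a white cap, 60 mm wide, 190 mm high, origin at the centre of its underside; leave alone
- tape_roll: yellow roll of tape lying flat, 96 mm wide, 24 mm high, origin at the centre of its underside; leave alone
- screwdriver: screwdriver with a blue handle, 190 mm long, lying along its x; leave alone

How it is judged:
By the outcome, as a careful person would: the job done as asked, in the order asked, and still so for the second after the job is handed in, with the robot touching nothing.
It also fails if it takes over 64 s, if anything falls off the work surface, if the arm or the gripper's body presses on something with over 40 N, if the wrist force passes 120 N, or if a joint passes its speed limit or range.

ROBOT

A 7-joint arm with a two-finger parallel gripper is mounted at the origin on the work surface. World frame = base frame: x ahead of the robot, y to its left, z up, the work surface at z = 0. Lengths are in m, angles in rad, forces in N, time in s.
With the tool pointing down it reaches from about 0.425 to 0.875 m from the base axis. Payload 4.7 kg.
Tool frame: the origin (TCP) lies on the mounting face of the last link; the fingertips stand 182 mm ahead of it and the grasp point (between the pads) lies 164 mm ahead of it; x points along the fingers, y is the direction in which the jaws open and shut, and the axes are right-handed (so a half turn about x gives the same grasp; the last joint's range is limited). The gripper opens to 87 mm and grips with 3 to 60 N. Pads are 19 mm wide; open, the fingers measure 117 mm over their backs; the gripper's body (75 mm by 190 mm) begins 51 mm behind the grasp point.
Start: joints at [-1.2, 0.321, -0.07, 1.45, 0.023, 1.371, -0.057], TCP at [0.227, 0.609, 0.405] pointing down, gripper open.
Joint ranges: [-2.86, 2.86], [-0.3, 2.09], [-1.38, 1.24], [0.06, 2.45], [-1.56, 4.7], [0.09, 2.05], [-2.69, 2.69]. Speed limits (rad/s): [2.57, 2.57, 3.14, 3.14, 3.14, 3.14, 3.14].

INTERFACE

Orientations are given as a rotation vector (axis times angle).
In Python, from bench import monitor, get_image, ctrl gives the robot as it stands.
- The arm moves only by the shell command python3 -m creep 'ROWS' [FORCE]. ROWS is JSON, a list of rows, each a list of 7 numbers: the shift along the tool's x, y, z in mm, then the turn, a rotation vector about the tool's x, y, z in rad, then the finger opening in mm, from 0 to 87. A call has 1 to 5 rows; each row shifts and turns the commanded pose from where the row before left it, along the tool's axes as they then stand; what a row does not reach is not made up. A row lasts 1/10 s, in which the tool goes at most 50 mm and 8.59 degrees, less where a joint would pass 70% of its speed; a pose out of reach is approached as far as the arm can. A call is refused whole if a number of a shift passes 50 or a number of a turn 0.15, either way. A call with a gripper value outside its range is refused whole. The fingers move at their own pace and stop on an object; FORCE is the grip in N (left out, the last holds). Time passes only in rows, so rows that do not move let the fingers close. It gives the time, the measured TCP pose, the force and the opening at its end, in the units of the state.
- monitor.get_state(): the state, without advancing time (a new reading comes with each control period).
- get_image(name): name is "side" or "top"; returns a dict with "img" (384x512x3 uint8, red, green, blue), "mtx" (3x3 intrinsics, pixels), "D" ([k1, k2, p1, p2, k3] as OpenCV has them; the pictures are not rectified), "view" (4x4, takes a point from world to camera coordinates). Camera axes: x right, y up, looking along -z (the intrinsics and any distortion apply to the point x, -y, -z); pixel columns grow to the right and rows downward; lengths in m; the calibration is good to about 2 mm. A picture is of the moment at which its call begins. There is no depth.
- ctrl.close_job(): hands the job in, once; it reports no verdict.
The state is a dict: "time": time; "joint_positions": joint angles; "qd": joint speeds; "joint_torque": joint torques, N m; "position": TCP position; "tool_rot": TCP orientation; "ft_force": force on the tool from outside, world axes, zero at the start; "torque": the same for the moment, N m; "grip_width": opening from 0.0 (shut) to 1.0 (fully open).
Only numpy, scipy, OpenCV 4.12 (cv2) and the standard library are available. Lean on these libraries where they do the work, as an engineer would, in place of code of your own. Each camera call takes 0.05 s, during which the arm holds its last target.

## Working session

There is one attempt and no reset: what is moved stays moved. The work goes in short steps, Python scripts to look and compute and a shell command to move; the robot and the scene stay as the last step left them, time stands still between calls to the robot, and variables do not carry over. Pictures are saved under pics/ and viewed, and the job is handed in when it is done.

```bash
ls; mkdir -p pics; python3 - <<'E'
from bench import monitor,get_image
import cv2,numpy as np
s=monitor.get_state()
print({k:np.round(v,4).tolist() for k,v in s.items()})
for n in ("side","top"):
    d=get_image(n); cv2.imwrite(f"pics/{n}0.png",d["img"][:,:,::-1]); np.savez(f"pics/{n}0.npz",**d)
    print(n,d["mtx"],d["D"],d["view"])
E
```

```text
pics
{'time': 0.0, 'joint_positions': [-1.1999, 0.3218, -0.0701, 1.4517, 0.0226, 1.3708, -0.0569], 'qd': [-0.0002, 0.0008, 0.0023, 0.0008, 0.0007, -0.0, 0.0013], 'joint_torque': [-0.0012, -49.1283, -0.4046, -31.2527, -0.0639, 0.0439, 0.0002], 'position': [0.227, 0.6089, 0.4037], 'tool_rot': [0.2785, 1.5528, -0.2813], 'ft_force': [0.1162, -1.141, 0.0283], 'torque': [0.0246, 0.0066, -0.0398], 'grip_width': 1.0031}
side [[480.86762293   0.         247.32374928]
 [  0.         480.86762293 193.48188946]
 [  0.           0.           1.        ]] [0.01840887 0.         0.         0.         0.        ] [[ 0.95686983 -0.29051001  0.00201707 -0.53906246]
 [ 0.20010866  0.66411118  0.72035606 -0.16292437]
 [-0.21061021 -0.68888335  0.69360152 -1.06603004]
 [ 0.          0.          0.          1.        ]]
top [[406.03517441   0.         251.60316729]
 [  0.         406.03517441 181.64729578]
 [  0.           0.           1.        ]] [-0.08204445  0.          0.          0.          0.        ] [[-0.00640252 -0.99956721  0.02871224 -0.02701483]
 [ 0.99743054 -0.00433476  0.0715089  -0.57331005]
 [-0.07135349  0.0290963   0.99702662 -0.97775985]
 [ 0.          0.          0.          1.        ]]
```

View pics/side0.png

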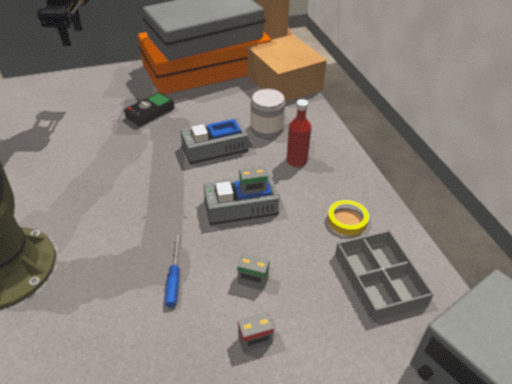

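View pics/top0.png

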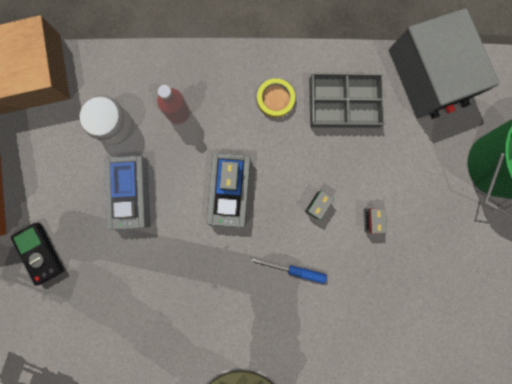

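```bash
cat > h.py <<'E'
import numpy as np,cv2
from scipy.spatial.transform import Rotation as R
def load(n): return dict(np.load(f"pics/{n}.npz"))
def ray(d,uv):
    p=cv2.undistortPoints(np.array([[uv]],float),d["mtx"],d["D"])[0,0]
    V=d["view"]; Rm=V[:3,:3]; c=-Rm.T@V[:3,3]
    return c,Rm.T@np.array([p[0],-p[1],-1])
def onz(d,uv,z):
    c,r=ray(d,uv); return c+r*(z-c[2])/r[2]
def proj(d,P):
    P=np.atleast_2d(P); q=P@d["view"][:3,:3].T+d["view"][:3,3]; q=q*[1,-1,-1]
    return cv2.projectPoints(q.reshape(-1,1,3),np.zeros(3),np.zeros(3),d["mtx"],d["D"])[0][:,0]
def tri(d1,u1,d2,u2):
    A=np.zeros((3,3));b=np.zeros(3)
    for d,u in((d1,u1),(d2,u2)):
        c,r=ray(d,u);r=r/np.linalg.norm(r);M=np.eye(3)-np.outer(r,r);A+=M;b+=M@c
    return np.linalg.solve(A,b)
def crop(d,x0,y0,x1,y1,k,name):
    cv2.imwrite(f"pics/{name}.png",cv2.resize(d["img"][y0:y1,x0:x1,::-1],None,fx=k,fy=k,interpolation=cv2.INTER_CUBIC))
def snap(n,name):
    from bench import get_image
    d=get_image(n); np.savez(f"pics/{name}.npz",**d); cv2.imwrite(f"pics/{name}.png",d["img"][:,:,::-1]); return d
E
python3 - <<'E'
from h import *
t=load("top0");s=load("side0")
a=cv2.resize(t["img"][145:240,95:160,::-1],None,fx=6,fy=6,interpolation=cv2.INTER_CUBIC)
b=cv2.resize(t["img"][180:240,295:355,::-1],None,fx=6,fy=6,interpolation=cv2.INTER_CUBIC)
c=np.zeros((570,760,3),np.uint8);c[:,:390]=a;c[:360,395:755]=b;cv2.imwrite("pics/topc.png",c)
a=cv2.resize(s["img"][110:170,170:260,::-1],None,fx=6,fy=6,interpolation=cv2.INTER_CUBIC)
b=cv2.resize(s["img"][250:295,230:280,::-1],None,fx=5,fy=5,interpolation=cv2.INTER_CUBIC)
c=np.zeros((590,540,3),np.uint8);c[:360]=a;c[362:587,:250]=b;cv2.imwrite("pics/sidec.png",c)
E
```

```text
(no output)
```

View pics/topc.png

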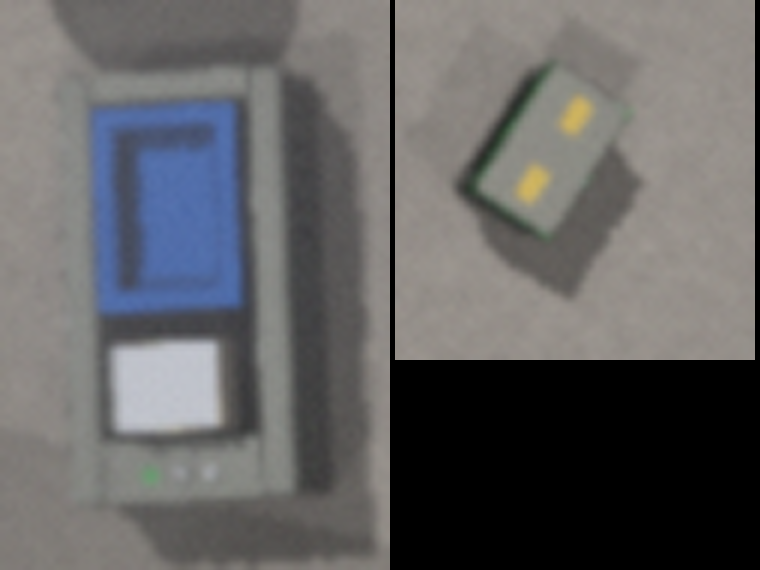

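View pics/sidec.png

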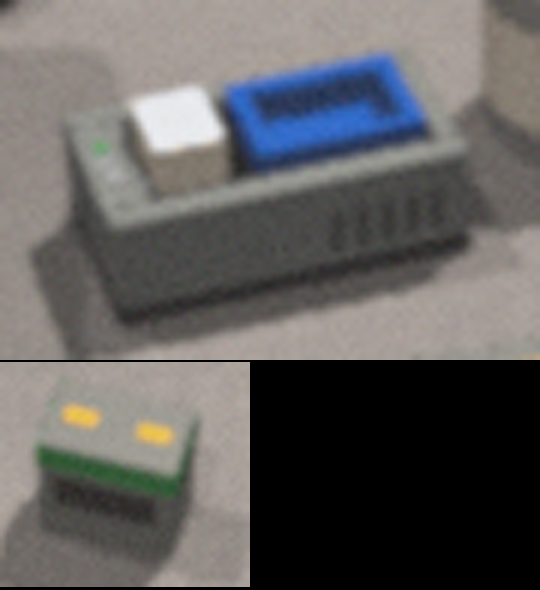

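```bash
cat > m1.py <<'E'
from h import *
t=load("top0");s=load("side0")
f=lambda x,y,ox,oy,k=6:((x+.5)/k-.5+ox,(y+.5)/k-.5+oy)
print("cam",ray(t,(0,0))[0],ray(s,(0,0))[0])
cor=[onz(t,f(x,y,95,145),.06)[:2] for x,y in((68,70),(280,68),(296,492),(80,500))]
cor=np.array(cor);print(cor*1000,np.linalg.norm(np.diff(cor,axis=0),axis=1));print("chg ctr",cor.mean(0))
v=(cor[0]+cor[1]-cor[2]-cor[3])/2;print("yaw",np.degrees(np.arctan2(v[1],v[0])))
sc=[onz(s,f(x,y,170,110),.06)[:2] for x,y in((66,118),(110,228),(470,148),(392,52))]
print("side corners",np.array(sc)*1000)
# pad
tc=[f(x,y,95,145) for x,y in((110,346),(219,339),(222,430),(115,433))]
sp=[f(x,y,170,110) for x,y in((148,158),(130,100),(208,85),(226,142))]
# order: top TL=(+y,+x)far.. 
P=[tri(t,a,s,b) for a,b in zip(tc,[sp[2],sp[3],sp[0],sp[1]])]
print("pad",np.array(P)*1000,np.mean(P,0))
# blue block outer
bt=[f(x,y,95,145) for x,y in((91,106),(238,99),(244,306),(100,314))]
bs=[f(x,y,170,110) for x,y in((390,55),(430,130),(255,166),(226,84))]
P=np.array([tri(t,a,s,b) for a,b in zip(bt,bs)]);print("blue",P*1000,P.mean(0))
v=(P[0]+P[1]-P[2]-P[3])/2;print("yaw",np.degrees(np.arctan2(v[1],v[0])))
# pack
pc=np.array([onz(t,f(x,y,295,180),.062)[:2] for x,y in((550,65),(632,115),(547,238),(470,185))] if 0 else [onz(t,f(x-395,y,295,180),.062)[:2] for x,y in((550,65),(630,113),(547,237),(470,187))])
print("pack",pc*1000,pc.mean(0),np.linalg.norm(np.diff(pc,axis=0),axis=1))
v=(pc[0]+pc[1]-pc[2]-pc[3])/2;print("yaw",np.degrees(np.arctan2(v[1],v[0])))
ps=[f(x,y-362,230,250,5) for x,y in((62,378),(200,412),(180,494),(38,450))]
ps=np.array([onz(s,u,.062)[:2] for u in ps]);print("pack side",ps*1000,ps.mean(0))
for d,n in((t,'t'),(s,'s')):
    hsv=cv2.cvtColor(d["img"],cv2.COLOR_RGB2HSV)
    m=cv2.inRange(hsv,(18,100,120),(32,255,255))
    k,l,st,c=cv2.connectedComponentsWithStats(m)
    print(n,[(np.round(c[i],1).tolist(),int(st[i,4])) for i in range(1,k) if st[i,4]<60 and st[i,4]>2])
E
python3 m1.py
```

```text
cam [ 0.50189742 -0.0010391   1.01662502] [ 0.32389837 -0.78277349  0.85785095]
[[632.35156016 316.88808653]
 [632.64953295 232.36195087]
 [465.91874715 224.09339822]
 [462.94638113 309.13619959]] [0.08452666 0.16693569 0.08509473]
chg ctr [0.54846656 0.27061991]
yaw 2.7286860098474786
side corners [[463.52835829 308.86836321]
 [466.26013819 223.10828221]
 [635.75087111 233.25701141]
 [622.19774465 316.11854999]]
pad [[525.26239211 292.01182956  77.44390348]
 [525.8822941  251.05230975  74.26695303]
 [490.30965437 249.658493    74.06009421]
 [490.1531489  289.87750844  77.85002256]] [0.50790187 0.27065004 0.07590524]
blue [[617.67057224 305.14161755  66.53358373]
 [620.52984412 247.97667311  62.89929723]
 [538.11338752 244.64899655  62.82231706]
 [536.40837001 298.38786087  71.31720933]] [0.57818054 0.27403879 0.0658931 ]
yaw 3.5245571972525878
pack [[ 548.65541148 -192.03619438]
 [ 529.46929925 -223.67711789]
 [ 480.89961312 -189.69081467]
 [ 500.79316435 -159.43671437]] [ 0.51495437 -0.19121021] [0.03700345 0.0592797  0.03620862]
yaw -34.624891078174066
pack side [[ 502.24115056 -162.13061258]
 [ 552.27144026 -196.16371451]
 [ 531.01381154 -233.46908626]
 [ 482.08356083 -195.57459081]] [ 0.51690249 -0.1968345 ]
t [([229.1, 167.6], 17), ([228.0, 182.0], 15), ([324.5, 199.0], 14), ([317.4, 210.2], 13), ([378.1, 213.5], 16), ([379.0, 227.0], 15)]
s [([259.2, 170.9], 16), ([246.2, 172.8], 15), ([245.9, 260.4], 23), ([260.3, 263.7], 21), ([263.6, 321.2], 30), ([247.2, 326.1], 31)]
```

```bash
cat > go.py <<'E'
# usage: go.py x y z yawjaw(deg) : tool-frame delta in mm & turn, z = TCP height
import sys
from h import *
from bench import monitor
s=monitor.get_state()
M=R.from_rotvec(s["tool_rot"]).as_matrix(); p=np.array(s["position"])
print("t %.2f p %s F %s grip %.1fmm"%(s["time"],np.round(p*1e3,1),np.round(s["ft_force"],1),s["grip_width"]*87))
print("tool axes x,y,z in world:",np.round(M.T,3).tolist(),"jaw yaw %.1f"%np.degrees(np.arctan2(M[1,1],M[0,1])), "q",np.round(s["joint_positions"],2).tolist())
if len(sys.argv)>4:
    x,y,z,yw=map(float,sys.argv[1:5]); yw=np.radians(yw)
    j=np.array([np.cos(yw),np.sin(yw),0]);X=np.array([0,0,-1.]);T=np.c_[X,j,np.cross(X,j)]
    if j@M[:,1]<0: T[:,1:]*=-1
    print("delta tool mm",np.round(M.T@(np.array([x,y,z])-p)*1e3,1),"turn tool",np.round(R.from_matrix(M.T@T).as_rotvec(),3),"in target axes",np.round(T.T@(np.array([x,y,z])-p)*1e3,1))
E
python3 - <<'E'
from h import *
t=load("top0");s=load("side0")
A=[tri(t,a,s,b) for a,b in (((324.5,199.0),(260.3,263.7)),((317.4,210.2),(245.9,260.4)))]
print(np.array(A)*1e3,np.mean(A,0)); v=A[0]-A[1];print(np.degrees(np.arctan2(v[1],v[0])))
print("top only",(onz(t,(324.5,199),.062)+onz(t,(317.4,210.2),.062))/2,"side only",onz(s,(253.1,262.05),.062))
print("bottle cap",onz(t,(164,91),.19),"tin",onz(t,(101,118),.11))
E
python3 go.py 0.508 0.2707 0.30 92.8
```

```text
[[ 529.12629464 -201.44196733   63.19351474]
 [ 503.01130714 -184.17219571   62.68699272]] [ 0.5160688  -0.19280708  0.06294025]
-33.47655781728059
top only [ 0.5150645  -0.19273793  0.062     ] side only [ 0.51737659 -0.19234058  0.062     ]
bottle cap [0.75078344 0.1558278  0.19      ] tin [0.71323588 0.31386431 0.11      ]
t 0.10 p [227.  608.9 403.8] F [-1.6 -0.5 -0.6] grip 87.0mm
tool axes x,y,z in world: [[-0.001, -0.002, -1.0], [0.349, 0.937, -0.002], [0.937, -0.349, 0.0]] jaw yaw 69.6 q [-1.2, 0.32, -0.07, 1.45, 0.02, 1.37, -0.06]
delta tool mm [ 104.2 -218.6  381.4] turn tool [-0.406 -0.     0.002] in target axes [ 103.8 -351.5  264.1]
```

```bash
python3 -m creep '[[0,-20,35,-0.102,0,0,0],[0,-25,35,-0.102,0,0,0],[0,-30,30,-0.101,0,0,0],[0,-35,30,-0.101,0,0,0],[10,-35,25,0,0,0,0]]' 20; python3 go.py 0.508 0.2707 0.28 92.8
```

```text
time: 0.6
position: [0.3616, 0.439, 0.3957]
tool_rot: [-0.039, 1.569, 0.041]
ft_force: [0.2, 0.9, 0.6]
grip_width: 0.633
t 0.60 p [361.6 439.  395.7] F [0.2 0.9 0.6] grip 55.1mm
tool axes x,y,z in world: [[0.002, 0.002, -1.0], [-0.051, 0.999, 0.002], [0.999, 0.051, 0.002]] jaw yaw 92.9 q [-0.93, 0.15, -0.0, 1.67, 0.0, 1.31, 0.69]
delta tool mm [ 115.6 -175.7  137.4] turn tool [ 0.002  0.002 -0.002] in target axes [ 115.7 -175.3  138. ]
```

```bash
python3 -m creep '[[10,-40,30,0,0,0,0],[15,-40,30,0,0,0,0],[20,-40,30,0,0,0,0],[20,-25,20,0,0,0,0],[0,0,0,0,0,0,0]]'; python3 go.py 0.508 0.2707 0.28 92.8
```

```text
time: 1.1
position: [0.4757, 0.3002, 0.3287]
tool_rot: [-0.036, 1.574, 0.027]
ft_force: [-0.3, -0.0, 0.4]
grip_width: 0.173
t 1.10 p [475.7 300.2 328.7] F [-0.3 -0.   0.4] grip 15.1mm
tool axes x,y,z in world: [[-0.003, -0.006, -1.0], [-0.04, 0.999, -0.006], [0.999, 0.04, -0.003]] jaw yaw 92.3 q [-0.73, 0.19, 0.13, 1.77, -0.02, 1.19, 1.02]
delta tool mm [ 48.8 -30.5  31.2] turn tool [-0.009 -0.003  0.006] in target axes [ 48.7 -31.1  30.8]
```

```bash
python3 -m creep '[[10,-15,16,0,0,0,0],[15,-15,15,0,0,0,0],[13,0,0,0,0,0,0],[0,0,0,0,0,0,0],[0,0,0,0,0,0,0]]'; python3 go.py 0.508 0.2707 0.265 92.8;  python3 -c "
from h import *
d=snap('side','s1');crop(d,150,60,290,165,5,'s1c')"
```

```text
time: 1.6
position: [0.5044, 0.2794, 0.2939]
tool_rot: [-0.04, 1.572, 0.041]
ft_force: [-0.2, -0.0, 1.0]
grip_width: -0.0
t 1.60 p [504.4 279.4 293.9] F [-0.2 -0.   1. ] grip -0.0mm
tool axes x,y,z in world: [[-0.001, 0.0, -1.0], [-0.051, 0.999, 0.0], [0.999, 0.051, -0.001]] jaw yaw 92.9 q [-0.68, 0.25, 0.15, 1.78, -0.04, 1.12, 1.1]
delta tool mm [28.8 -8.9  3.2] turn tool [ 0.002 -0.001 -0.   ] in target axes [28.9 -8.9  3.2]
```

View pics/s1c.png

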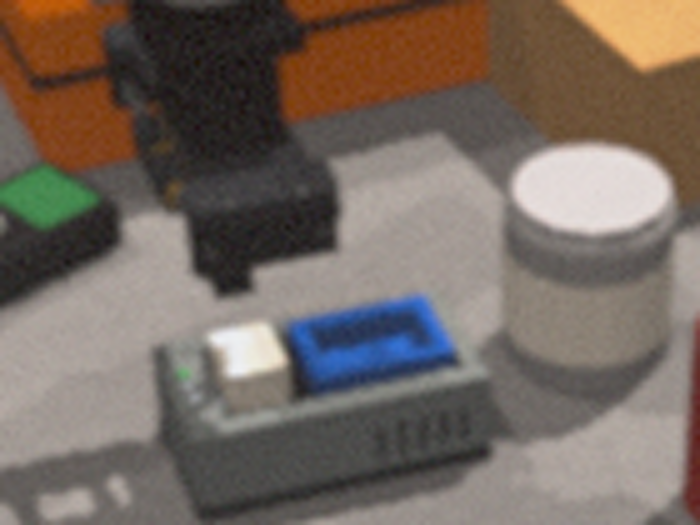

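Fingers (crop 235,290) hang shut just behind and above the white pad (crop 245,340), which agrees with the computed offset.

```bash
python3 -m creep '[[8,-5,2,0,0,0,0],[10,-4,1,0,0,0,0],[8,0,0,0,0,0,0],[2,0,0,0,0,0,0],[0,0,0,0,0,0,0]]'; python3 go.py 0.508 0.2707 0.258 92.8
```

```text
time: 2.15
position: [0.5087, 0.269, 0.2653]
tool_rot: [-0.039, 1.572, 0.038]
ft_force: [0.0, 1.3, -0.2]
grip_width: 0.002
t 2.15 p [508.7 269.  265.3] F [ 0.   1.3 -0.2] grip 0.2mm
tool axes x,y,z in world: [[-0.001, -0.001, -1.0], [-0.049, 0.999, -0.0], [0.999, 0.049, -0.001]] jaw yaw 92.8 q [-0.67, 0.27, 0.15, 1.81, -0.05, 1.07, 1.12]
delta tool mm [ 7.3  1.7 -0.6] turn tool [ 0.    -0.001  0.   ] in target axes [ 7.3  1.7 -0.6]
```

Good. Creep down and feel.

```bash
python3 -m creep '[[2,0,0,0,0,0,0],[2,0,0,0,0,0,0],[2,0,0,0,0,0,0],[1,0,0,0,0,0,0],[0,0,0,0,0,0,0]]'; python3 -m creep '[[1,0,0,0,0,0,0],[1,0,0,0,0,0,0],[1,0,0,0,0,0,0],[1,0,0,0,0,0,0],[0,0,0,0,0,0,0]]'
```

```text
time: 2.65
position: [0.5091, 0.2692, 0.2597]
tool_rot: [-0.038, 1.57, 0.039]
ft_force: [-1.5, -1.3, 3.8]
grip_width: 0.006
time: 3.15
position: [0.5091, 0.2692, 0.2563]
tool_rot: [-0.038, 1.57, 0.039]
ft_force: [-3.2, -0.9, 8.5]
grip_width: 0.006
```

```bash
python3 -m creep '[[1,0,0,0,0,0,0],[1,0,0,0,0,0,0],[1,0,0,0,0,0,0],[0,0,0,0,0,0,0]]'; python3 -m creep '[[1,0,0,0,0,0,0],[1,0,0,0,0,0,0],[0,0,0,0,0,0,0]]'
```

```text
time: 3.55
position: [0.5091, 0.2692, 0.2534]
tool_rot: [-0.038, 1.57, 0.039]
ft_force: [-2.3, -1.1, 8.6]
grip_width: 0.005
time: 3.85
position: [0.5091, 0.2692, 0.2515]
tool_rot: [-0.038, 1.57, 0.039]
ft_force: [-1.9, -2.2, 8.5]
grip_width: 0.005
```

```bash
python3 -m creep '[[1,0,0,0,0,0,0],[0,0,0,0,0,0,0]]'; python3 -m creep '[[1,0,0,0,0,0,0],[0,0,0,0,0,0,0]]'
```

```text
time: 4.05
position: [0.5091, 0.2692, 0.2505]
tool_rot: [-0.038, 1.57, 0.039]
ft_force: [-3.0, -2.6, 8.9]
grip_width: 0.003
time: 4.25
position: [0.5091, 0.2692, 0.2498]
tool_rot: [-0.038, 1.57, 0.039]
ft_force: [-4.4, -1.8, 11.0]
grip_width: 0.004
```

```bash
python3 -m creep '[[0.5,0,0,0,0,0,0],[0,0,0,0,0,0,0]]'; python3 -m creep '[[0.5,0,0,0,0,0,0],[0,0,0,0,0,0,0]]'
```

```text
time: 4.45
position: [0.5092, 0.2692, 0.2497]
tool_rot: [-0.038, 1.57, 0.039]
ft_force: [-4.8, -2.0, 14.0]
grip_width: 0.008
time: 4.65
position: [0.5092, 0.2692, 0.2495]
tool_rot: [-0.038, 1.57, 0.039]
ft_force: [-5.7, -1.8, 14.5]
grip_width: 0.008
```

Firm stop felt at TCP 0.2496 with 14.5 N. Let go.

```bash
python3 -m creep '[[-3,0,0,0,0,0,0],[-5,0,0,0,0,0,0],[-8,0,0,0,0,0,0],[-20,0,0,0,0,0,0],[-30,0,0,0,0,0,0]]'; python3 -m creep '[[-40,0,-15,0,0,0,60],[-40,-10,-10,0,0,0,60]]'; python3 - <<'E'
from h import *
d=snap('side','s2');crop(d,150,80,290,185,5,'s2c')
E
python3 go.py 0.516 -0.1925 0.35 -34.3
```

```text
time: 5.15
position: [0.5082, 0.2687, 0.3118]
tool_rot: [-0.04, 1.574, 0.037]
ft_force: [0.8, 0.2, 0.1]
grip_width: 0.005
time: 5.35
position: [0.4833, 0.259, 0.3936]
tool_rot: [-0.04, 1.572, 0.04]
ft_force: [0.3, 0.0, 0.9]
grip_width: 0.111
t 5.40 p [484.4 257.2 401.6] F [ 0.8 -1.   4.4] grip 13.1mm
tool axes x,y,z in world: [[0.007, 0.005, -1.0], [-0.049, 0.999, 0.004], [0.999, 0.049, 0.008]] jaw yaw 92.8 q [-0.68, 0.1, 0.16, 1.72, -0.02, 1.31, 1.1]
delta tool mm [  49.7 -450.9    9.1] turn tool [-0.923  0.009 -0.001] in target axes [  51.6 -279.6 -353.7]
```

View pics/s2c.png

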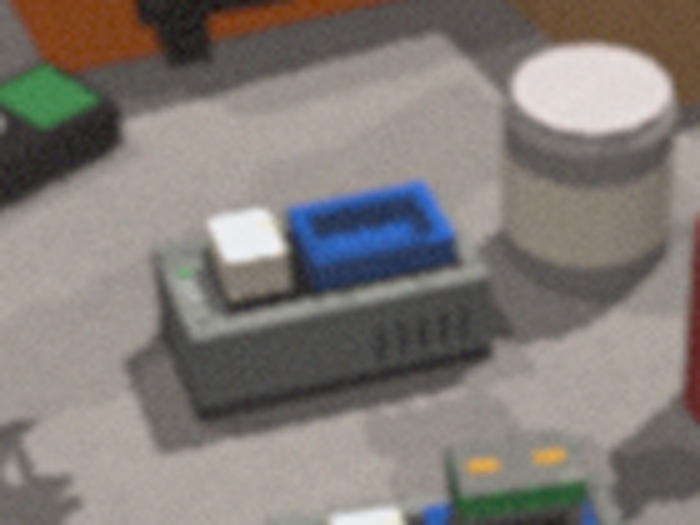

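Cradle popped up (pad and blue block stand clearly higher, crop 250,240 / 370,230). On to the pack.

```bash
python3 go.py 0.516 -0.1925 0.33 55.7; python3 -m creep '[[0,-40,0,0.13,0,0,70],[0,-40,-5,0.13,0,0,70],[0,-40,-10,0.13,0,0,70],[0,-40,-15,0.13,0,0,70],[0,-40,-20,0.127,0,0,70]]' ; python3 -m creep '[[0,0,0,0,0,0,70]]';python3 go.py 0.516 -0.1925 0.33 55.7
```

```text
t 5.40 p [484.4 257.2 401.6] F [ 0.8 -1.   4.4] grip 13.1mm
tool axes x,y,z in world: [[0.007, 0.005, -1.0], [-0.049, 0.999, 0.004], [0.999, 0.049, 0.008]] jaw yaw 92.8 q [-0.68, 0.1, 0.16, 1.72, -0.02, 1.31, 1.1]
delta tool mm [  69.7 -451.     8.9] turn tool [ 0.648  0.006 -0.007] in target axes [  71.6 -353.7  279.6]
time: 5.9
position: [0.3962, 0.0799, 0.3925]
tool_rot: [0.474, 1.518, -0.475]
ft_force: [-0.1, 0.5, 0.4]
grip_width: 0.601
time: 6.0
position: [0.3936, 0.0786, 0.3924]
tool_rot: [0.473, 1.521, -0.473]
ft_force: [1.0, 0.3, 0.4]
grip_width: 0.697
t 6.00 p [393.6  78.6 392.4] F [1.  0.3 0.4] grip 60.6mm
tool axes x,y,z in world: [[-0.002, 0.001, -1.0], [0.568, 0.823, -0.001], [0.823, -0.568, -0.002]] jaw yaw 55.4 q [-0.55, -0.23, 0.25, 2.04, 0.06, 1.32, 0.65]
delta tool mm [  62.  -153.6  254.8] turn tool [-0.005 -0.002  0.001] in target axes [  62.4 -155.   253.9]
```

```bash
python3 -m creep '[[0,-24,40,0,0,0,70],[5,-26,42,0,0,0,70],[10,-26,42,0,0,0,70],[10,-26,42,0,0,0,70],[10,-26,42,0,0,0,70]]' ; python3 -m creep '[[15,-15,25,0,0,0,70],[0,0,0,0,0,0,70]]';python3 go.py 0.516 -0.1925 0.206 55.7
```

```text
time: 6.5
position: [0.497, -0.1412, 0.3581]
tool_rot: [0.467, 1.518, -0.467]
ft_force: [1.6, 0.7, 0.2]
grip_width: 0.802
time: 6.7
position: [0.5085, -0.17, 0.3411]
tool_rot: [0.469, 1.52, -0.476]
ft_force: [-0.2, 0.3, 0.1]
grip_width: 0.802
t 6.70 p [ 508.5 -170.   341.1] F [-0.2  0.3  0.1] grip 69.8mm
tool axes x,y,z in world: [[-0.003, -0.004, -1.0], [0.567, 0.823, -0.005], [0.823, -0.567, -0.0]] jaw yaw 55.4 q [-0.31, 0.13, 0.63, 1.84, -0.08, 1.2, 1.31]
delta tool mm [135.2 -13.6  19. ] turn tool [-0.005 -0.     0.005] in target axes [135.1 -14.4  18.9]
```

```bash
python3 -m creep '[[20,-9,12,0,0,0,70],[20,-5,7,0,0,0,70],[20,0,0,0,0,0,70],[0,0,0,0,0,0,70],[0,0,0,0,0,0,70]]' ; python3 go.py 0.516 -0.1925 0.206 55.7; python3 - <<'E'
from h import *
d=snap('side','s3');crop(d,190,180,330,285,5,'s3c')
E
```

```text
time: 7.2
position: [0.5164, -0.1874, 0.2834]
tool_rot: [0.467, 1.52, -0.467]
ft_force: [-0.0, 0.0, 0.3]
grip_width: 0.804
t 7.20 p [ 516.4 -187.4  283.4] F [-0.   0.   0.3] grip 69.9mm
tool axes x,y,z in world: [[-0.0, 0.0, -1.0], [0.562, 0.827, 0.0], [0.827, -0.562, -0.001]] jaw yaw 55.8 q [-0.26, 0.23, 0.63, 1.87, -0.15, 1.09, 1.4]
delta tool mm [77.4 -4.5  2.6] turn tool [ 0.002 -0.001 -0.   ] in target axes [77.4 -4.5  2.6]
```

View pics/s3c.png

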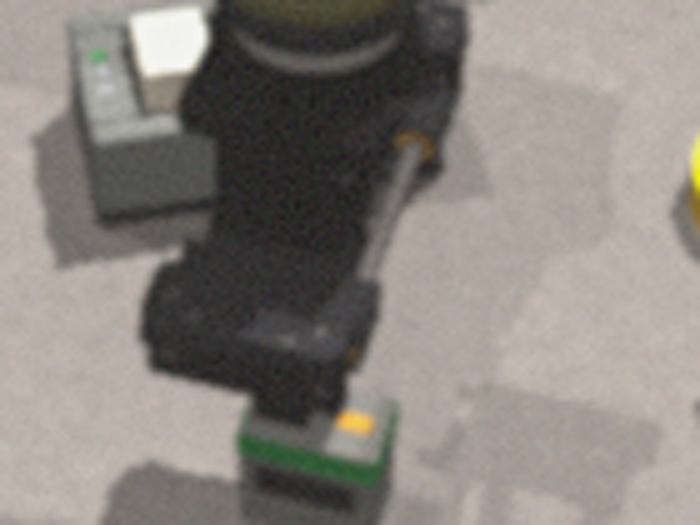

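```bash
python3 - <<'E'
from h import *
d=load('s3')
p=np.array([.5164,-.1874,0]);j=np.array([.562,.827,0])
for o in(-.035,-.043,-.05): 
  for w in (-.0095,.0095):print(o,w,(proj(d,p+o*j+w*np.array([.827,-.562,0])+[0,0,.1014])[0]-[190,180])*5)
E
python3 -m creep '[[20,-4,1,0,0,0,70],[20,-1,1,0,0,0,70],[20,0,1,0,0,0,70],[10,0,0,0,0,0,70],[0,0,0,0,0,0,70]]' ; python3 go.py 0.516 -0.1925 0.206 55.7
```

```text
-0.035 -0.0095 [261.96821325 400.9111441 ]
-0.035 0.0095 [307.81951875 412.34212323]
-0.043 -0.0095 [255.78415764 416.29305771]
-0.043 0.0095 [301.87782202 427.85720628]
-0.05 -0.0095 [250.31347644 429.90095478]
-0.05 0.0095 [296.62136548 441.58356009]
time: 7.75
position: [0.5157, -0.1936, 0.2129]
tool_rot: [0.468, 1.521, -0.468]
ft_force: [-0.4, -0.4, 0.9]
grip_width: 0.806
t 7.75 p [ 515.7 -193.6  212.9] F [-0.4 -0.4  0.9] grip 70.2mm
tool axes x,y,z in world: [[-0.001, 0.0, -1.0], [0.562, 0.827, -0.0], [0.827, -0.562, -0.001]] jaw yaw 55.8 q [-0.22, 0.33, 0.61, 1.92, -0.23, 0.96, 1.47]
delta tool mm [ 6.9  1.1 -0.4] turn tool [ 0.002 -0.001  0.   ] in target axes [ 6.9  1.1 -0.4]
```

```bash
python3 -m creep '[[5,1,0,0,0,0,70],[0,0,0,0,0,0,30],[0,0,0,0,0,0,20],[0,0,0,0,0,0,20],[0,0,0,0,0,0,20]]' 20; python3 -m creep '[[0,0,0,0,0,0,20],[0,0,0,0,0,0,20]]'; python3 - <<'E'
from h import *
d=snap('side','s4');crop(d,190,180,330,285,5,'s4c')
E
```

```text
time: 8.25
position: [0.5165, -0.1934, 0.2086]
tool_rot: [0.468, 1.519, -0.468]
ft_force: [-0.3, -0.1, -0.5]
grip_width: 0.529
time: 8.45
position: [0.5165, -0.1933, 0.2084]
tool_rot: [0.468, 1.519, -0.468]
ft_force: [-0.7, 0.6, 1.0]
grip_width: 0.411
```

View pics/s4c.png

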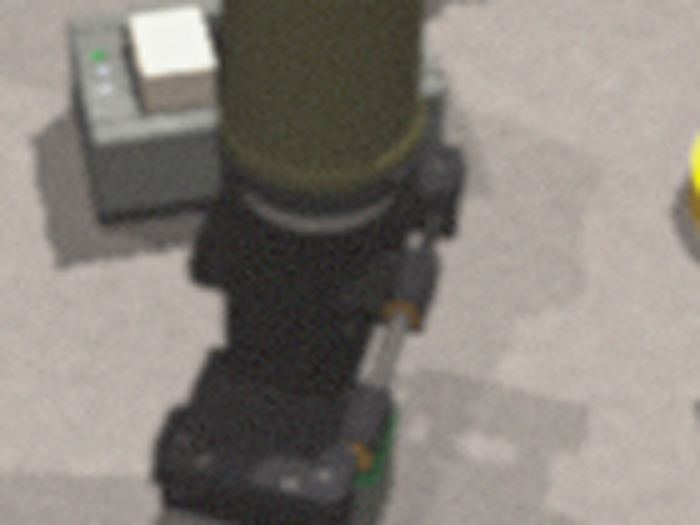

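```bash
python3 -m creep '[[-10,0,0,0,0,0,20],[-30,0,0,0,0,0,20],[-45,0,0,0,0,0,20],[-45,0,0,0,0,0,20],[-40,0,0,0,0,0,20]]'; python3 -m creep '[[-10,15,-15,-0.05,0,0,20],[0,25,-15,-0.05,0,0,20],[0,30,-15,-0.05,0,0,20],[0,35,-15,-0.05,0,0,20],[0,0,0,0,0,0,20]]';python3 go.py 0.578 0.2735 0.38 92.8
```

```text
time: 9.0
position: [0.5157, -0.1937, 0.3804]
tool_rot: [0.469, 1.519, -0.469]
ft_force: [1.8, 0.3, -4.3]
grip_width: 0.415
time: 9.5
position: [0.5153, -0.0655, 0.3878]
tool_rot: [0.307, 1.551, -0.302]
ft_force: [0.3, -0.4, -4.1]
grip_width: 0.416
t 9.50 p [515.3 -65.5 387.8] F [ 0.3 -0.4 -4.1] grip 36.2mm
tool axes x,y,z in world: [[-0.001, 0.004, -1.0], [0.378, 0.926, 0.003], [0.926, -0.378, -0.003]] jaw yaw 67.8 q [-0.44, 0.05, 0.53, 1.81, -0.03, 1.29, 1.29]
delta tool mm [  9.1 337.4 -70.2] turn tool [-0.437 -0.002 -0.004] in target axes [  7.8 335.5  79.2]
```

```bash
python3 -m creep '[[0,40,-8,-0.09,0,0,20],[0,40,-4,-0.09,0,0,20],[0,40,2,-0.09,0,0,20],[0,40,6,-0.09,0,0,20],[0,40,12,-0.077,0,0,20]]'; python3 -m creep '[[0,40,15,0,0,0,20],[0,40,15,0,0,0,20],[0,0,0,0,0,0,20]]';python3 go.py 0.578 0.2735 0.38 92.8
```

```text
time: 10.0
position: [0.5667, 0.1255, 0.3881]
tool_rot: [-0.033, 1.572, 0.033]
ft_force: [0.6, -0.2, -3.0]
grip_width: 0.408
time: 10.3
position: [0.5931, 0.2138, 0.3868]
tool_rot: [-0.036, 1.572, 0.041]
ft_force: [-0.5, 1.9, -4.6]
grip_width: 0.41
t 10.30 p [593.1 213.8 386.8] F [-0.5  1.9 -4.6] grip 35.6mm
tool axes x,y,z in world: [[-0.002, 0.003, -1.0], [-0.049, 0.999, 0.003], [0.999, 0.049, -0.002]] jaw yaw 92.8 q [-0.66, 0.29, 0.33, 1.54, -0.1, 1.33, 1.31]
delta tool mm [  7.1  60.4 -12.1] turn tool [ 0.    -0.002 -0.003] in target axes [  6.8  60.4 -12.1]
```

```bash
python3 - <<'E'
from h import *
f=lambda x,y,ox,oy,k=6:((x+.5)/k-.5+ox,(y+.5)/k-.5+oy)
t=load("top0");s=load("side0");s2=load("s2")
q=[(91,106),(238,99),(244,306),(100,314)]
P=np.array([onz(t,f(x,y,95,145),.068) for x,y in q])[:,:2];print("top blue",P.mean(0)*1e3,np.linalg.norm(np.diff(P,axis=0),axis=1))
# precise via mask on top: blue
for d,n,z in((t,"top",.068),(s,"side",.068),(s2,"side2",.078)):
    hsv=cv2.cvtColor(d["img"],cv2.COLOR_RGB2HSV)
    roi=np.zeros(hsv.shape[:2],np.uint8)
    if n=="top": roi[140:205,100:150]=1
    else: roi[105:150,195:250]=1
    m=cv2.inRange(hsv,(105,100,60),(130,255,255))*roi
    c=max(cv2.findContours(m,cv2.RETR_EXTERNAL,cv2.CHAIN_APPROX_NONE)[0],key=cv2.contourArea)
    h=cv2.convexHull(c)
    if n=="top":
        b=cv2.boxPoints(cv2.minAreaRect(h));print(n,b.tolist());W=np.array([onz(d,u,z)[:2] for u in b]);print(W.mean(0)*1e3,np.linalg.norm(np.diff(W,axis=0),axis=1))
        v=W-np.roll(W,1,0);print([round(np.degrees(np.arctan2(a[1],a[0])),1) for a in v])
cv2.imwrite("pics/s2d.png",cv2.resize(s2["img"][110:150,185:250,::-1],None,fx=12,fy=12,interpolation=cv2.INTER_CUBIC))
d=snap('top','t5');crop(d,80,130,170,240,5,'t5c')
E
```

```text
top blue [577.54483461 273.61198401] [0.05808179 0.08114033 0.0565557 ]
top [[109.68827819824219, 162.76559448242188], [133.37905883789062, 161.5810546875], [135.0773162841797, 195.546142578125], [111.38653564453125, 196.73068237304688]]
[577.07895377 274.17465604] [0.05616759 0.07997613 0.05581746]
[np.float64(4.0), np.float64(-87.5), np.float64(-176.3), np.float64(92.6)]
```

View pics/s2d.png

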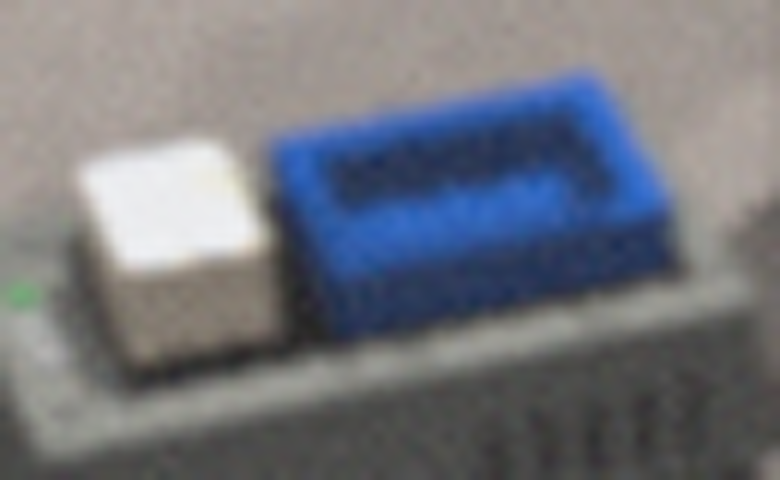

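View pics/t5c.png

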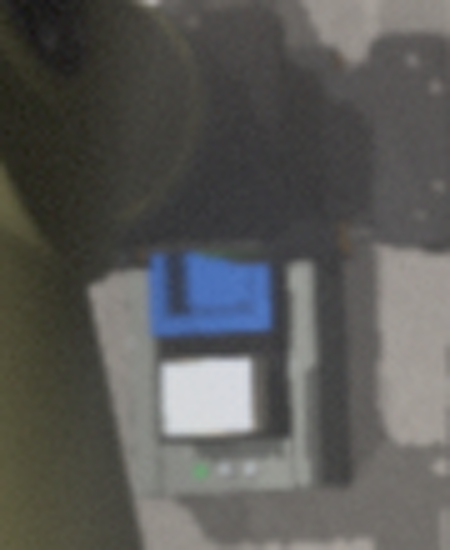

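```bash
python3 - <<'E'
from h import *
s2=load("s2");t5=load("t5")
P=np.array([onz(s2,((x+.5)/12-.5+185,(y+.5)/12-.5+110),.078)[:2] for x,y in((275,140),(330,275),(670,207),(598,72))]);print(P*1e3,P.mean(0)*1e3)
v=(P[2]+P[3]-P[0]-P[1]);print(np.degrees(np.arctan2(v[1],v[0])))
P=np.array([onz(s2,((x+.5)/12-.5+185,(y+.5)/12-.5+110),.087)[:2] for x,y in((78,165),(112,272),(275,242),(220,138))]);print("pad",P*1e3,P.mean(0)*1e3)
# t5 pad top
f=lambda x,y:((x+.5)/5-.5+80,(y+.5)/5-.5+130)
P=np.array([onz(t5,f(x,y),.087)[:2] for x,y in((161,361),(253,357),(256,436),(164,438))]);print("pad t5",P*1e3,P.mean(0)*1e3)
P=np.array([onz(t5,f(x,y),.078)[:2] for x,y in((154,336),(273,331))]);print("blue front edge t5",P*1e3,P.mean(0)*1e3)
# charger outline corners on t5
P=np.array([onz(t5,f(x,y),.06)[:2] for x,y in((315,484),(136,495))]);print("front",P*1e3,P.mean(0)*1e3)
E
```

```text
[[538.83237032 299.6053385 ]
 [538.56882107 245.73112692]
 [618.79822688 248.44835521]
 [617.58031216 304.35509558]] [578.44493261 274.53497905]
2.6891413383331066
pad [[491.32665887 290.49713698]
 [490.07478824 248.81318345]
 [527.2744531  249.26744243]
 [524.52356807 291.4706269 ]] [508.29986707 270.01209744]
pad t5 [[523.57737872 292.22444518]
 [525.27504037 249.79291487]
 [489.24108943 247.99795875]
 [488.42061818 290.34070588]] [506.62853168 270.08900617]
blue front edge t5 [[535.35492676 298.51803056]
 [537.47609292 243.07518694]] [536.41550984 270.79660875]
front [[466.35483947 227.19582806]
 [461.34962283 311.76907672]] [463.85223115 269.48245239]
```

```bash
python3 -m creep '[[0,30,-6,0,0,0,20],[0,25,-6,0,0,0,20],[20,5,0,0,0,0,20],[30,0,0,0,0,0,20],[25,0,0,0,0,0,20]]'; python3 -m creep '[[5,0,0,0,0,0,20],[0,0,0,0,0,0,20],[0,0,0,0,0,0,20]]';python3 go.py 0.5784 0.2735 0.298 92.8;  python3 - <<'E'
from h import *
d=snap('side','s6');crop(d,185,75,255,155,7,'s6c')
E
```

```text
time: 10.85
position: [0.5791, 0.2637, 0.312]
tool_rot: [-0.031, 1.571, 0.029]
ft_force: [-0.0, 0.4, -5.1]
grip_width: 0.412
time: 11.15
position: [0.5801, 0.2646, 0.3099]
tool_rot: [-0.03, 1.569, 0.031]
ft_force: [-0.6, -0.6, -3.0]
grip_width: 0.411
t 11.15 p [580.1 264.6 309.9] F [-0.6 -0.6 -3. ] grip 35.8mm
tool axes x,y,z in world: [[0.002, 0.001, -1.0], [-0.038, 0.999, 0.001], [0.999, 0.038, 0.002]] jaw yaw 92.2 q [-0.71, 0.36, 0.3, 1.61, -0.11, 1.18, 1.22]
delta tool mm [11.9  8.9 -1.4] turn tool [-0.011  0.002 -0.001] in target axes [11.9  9.  -1.3]
```

View pics/s6c.png

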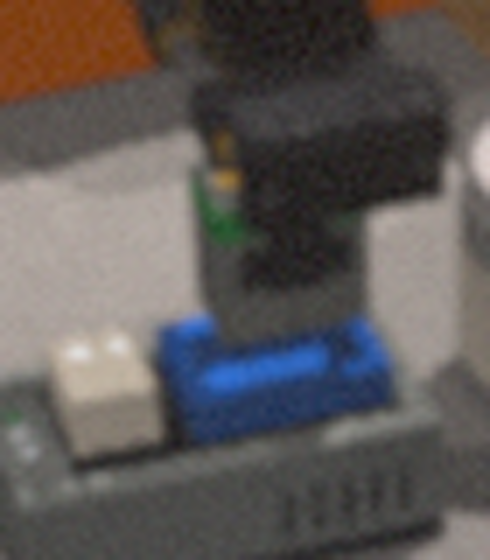

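```bash
python3 -m creep '[[0,6,-1,-0.011,0,0,20],[0,3,0,0,0,0,20],[0,0,0,0,0,0,20],[0,0,0,0,0,0,20]]'; python3 go.py 0.5784 0.2735 0.292 92.8; python3 - <<'E'
from h import *
d=load("s6")
P=np.array([onz(d,((x+.5)/7-.5+185,(y+.5)/7-.5+75),.1015) for x,y in((214,343),(366,320))]);print(P*1e3)
p=np.array([.5801,.2646,.1015]);J=np.array([-.038,.999,0]);Z=np.array([.999,.038,0])
for c in(-.0309,.0291):
  for zz in(0,.062):
    print((proj(d,p+c*Z-.018*J+[0,0,zz])[0]-[185,75]+.5)*7-.5)
d=snap('side','s7');cv2.imwrite('pics/s7c.png',cv2.resize(d['img'][95:155,185:255,::-1],None,fx=10,fy=10,interpolation=cv2.INTER_CUBIC))
E
```

```text
time: 11.6
position: [0.578, 0.2744, 0.3085]
tool_rot: [-0.04, 1.57, 0.04]
ft_force: [0.2, -0.6, -2.9]
grip_width: 0.416
t 11.60 p [578.  274.4 308.5] F [ 0.2 -0.6 -2.9] grip 36.2mm
tool axes x,y,z in world: [[0.0, 0.0, -1.0], [-0.051, 0.999, 0.0], [0.999, 0.051, 0.0]] jaw yaw 92.9 q [-0.72, 0.36, 0.29, 1.61, -0.11, 1.19, 1.22]
delta tool mm [16.5 -0.9  0.4] turn tool [ 0.002  0.    -0.   ] in target axes [16.5 -0.9  0.4]
[[549.47578028 250.61887958 101.5       ]
 [609.11329302 248.39010683 101.5       ]]
[218.4512855  350.48755587]
[211.06078092 212.04931579]
[368.33214861 320.64593555]
[366.21264126 182.74113364]
```

View pics/s7c.png

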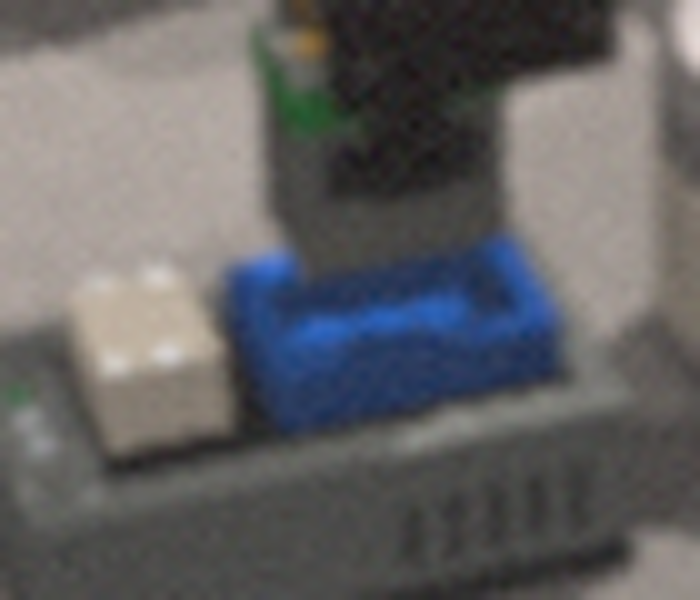

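```bash
python3 -m creep '[[6,-0.8,0.5,0,0,0,20],[6,0,0,0,0,0,20],[4,0,0,0,0,0,20],[2,0,0,0,0,0,20],[0,0,0,0,0,0,20]]'; python3 -m creep '[[2,0,0,0,0,0,20],[2,0,0,0,0,0,20],[1,0,0,0,0,0,20],[0,0,0,0,0,0,20]]'; python3 go.py 0.578 0.2735 0.27 92.8
```

```text
time: 12.15
position: [0.5784, 0.2732, 0.2896]
tool_rot: [-0.04, 1.571, 0.039]
ft_force: [-0.7, -0.2, -3.6]
grip_width: 0.411
time: 12.55
position: [0.5785, 0.2733, 0.2851]
tool_rot: [-0.039, 1.571, 0.039]
ft_force: [-0.4, -0.2, -3.3]
grip_width: 0.413
t 12.55 p [578.5 273.3 285.1] F [-0.4 -0.2 -3.3] grip 35.9mm
tool axes x,y,z in world: [[-0.0, -0.0, -1.0], [-0.05, 0.999, -0.0], [0.999, 0.05, -0.0]] jaw yaw 92.9 q [-0.71, 0.38, 0.29, 1.63, -0.12, 1.14, 1.23]
delta tool mm [15.1  0.2 -0.5] turn tool [ 0.001 -0.     0.   ] in target axes [15.1  0.2 -0.5]
```

```bash
python3 -m creep '[[1,0,0,0,0,0,20],[1,0,0,0,0,0,20],[1,0,0,0,0,0,20],[0,0,0,0,0,0,20]]'; python3 -m creep '[[1,0,0,0,0,0,20],[1,0,0,0,0,0,20],[0,0,0,0,0,0,20]]'
```

```text
time: 12.95
position: [0.5785, 0.2733, 0.2821]
tool_rot: [-0.039, 1.571, 0.039]
ft_force: [-0.1, -0.1, -2.9]
grip_width: 0.415
time: 13.25
position: [0.5786, 0.2733, 0.2801]
tool_rot: [-0.039, 1.571, 0.039]
ft_force: [-0.6, 0.9, -4.1]
grip_width: 0.415
```

```bash
python3 -m creep '[[1,0,0,0,0,0,20],[1,0,0,0,0,0,20],[1,0,0,0,0,0,20],[1,0,0,0,0,0,20],[0,0,0,0,0,0,20]]'; python3 -m creep '[[1,0,0,0,0,0,20],[1,0,0,0,0,0,20],[1,0,0,0,0,0,20],[1,0,0,0,0,0,20],[0,0,0,0,0,0,20]]'
```

```text
time: 13.75
position: [0.5785, 0.2733, 0.2761]
tool_rot: [-0.04, 1.571, 0.039]
ft_force: [-0.7, 0.5, -3.1]
grip_width: 0.414
time: 14.25
position: [0.5785, 0.2733, 0.2721]
tool_rot: [-0.039, 1.571, 0.039]
ft_force: [0.1, 0.2, -2.9]
grip_width: 0.415
```

```bash
python3 -m creep '[[1,0,0,0,0,0,20],[0,0,0,0,0,0,20]]'; python3 -m creep '[[1,0,0,0,0,0,20],[0,0,0,0,0,0,20]]'
```

```text
time: 14.45
position: [0.5786, 0.2733, 0.2712]
tool_rot: [-0.039, 1.57, 0.04]
ft_force: [0.2, -0.1, -3.6]
grip_width: 0.41
time: 14.65
position: [0.5787, 0.2733, 0.2705]
tool_rot: [-0.039, 1.57, 0.04]
ft_force: [-0.1, 0.2, -2.4]
grip_width: 0.411
```

```bash
python3 -m creep '[[1,0,0,0,0,0,20],[0,0,0,0,0,0,20]]'; python3 -m creep '[[1,0,0,0,0,0,20],[0,0,0,0,0,0,20]]'
```

```text
time: 14.85
position: [0.5787, 0.2733, 0.27]
tool_rot: [-0.039, 1.57, 0.04]
ft_force: [-0.5, -0.7, 2.2]
grip_width: 0.412
time: 15.05
position: [0.5787, 0.2733, 0.2686]
tool_rot: [-0.039, 1.57, 0.04]
ft_force: [-1.1, -1.0, 1.7]
grip_width: 0.41
```

Floor felt at TCP ≈ 0.270, as predicted (0.2704). Release.

```bash
python3 -m creep '[[0,0,0,0,0,0,45],[0,0,0,0,0,0,60],[0,0,0,0,0,0,60],[0,0,0,0,0,0,60],[0,0,0,0,0,0,60]]'; python3 -m creep '[[-10,0,0,0,0,0,60],[-20,0,0,0,0,0,60],[-30,0,0,0,0,0,60],[-15,0,0,0,0,0,60],[0,0,0,0,0,0,0]]';python3 go.py 0.578 0.2735 0.316 92.8;  python3 - <<'E'
from h import *
d=snap('side','s8');crop(d,185,75,255,155,7,'s8c')
E
```

```text
time: 15.55
position: [0.5786, 0.2733, 0.2682]
tool_rot: [-0.039, 1.57, 0.039]
ft_force: [-0.1, 0.1, 0.6]
grip_width: 0.674
time: 16.05
position: [0.5795, 0.2735, 0.3467]
tool_rot: [-0.037, 1.565, 0.042]
ft_force: [0.3, -0.5, -0.1]
grip_width: 0.653
t 16.05 p [579.5 273.5 346.7] F [ 0.3 -0.5 -0.1] grip 56.8mm
tool axes x,y,z in world: [[0.005, 0.003, -1.0], [-0.05, 0.999, 0.003], [0.999, 0.05, 0.005]] jaw yaw 92.9 q [-0.72, 0.34, 0.3, 1.57, -0.1, 1.25, 1.21]
delta tool mm [30.7 -0.1 -1.6] turn tool [ 0.001  0.005 -0.003] in target axes [30.7  0.  -1.5]
```

View pics/s8c.png

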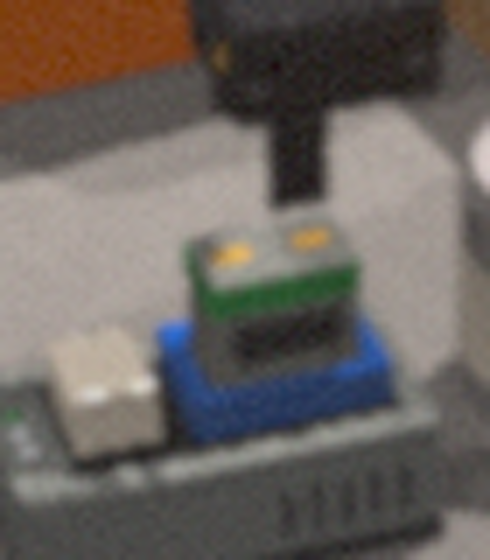

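Pack stands upright, home in the blue block (crop 275,300), gripper clear above. Close the fingers and press its top.

```bash
python3 -m creep '[[8,0,-1,0,0,0,0],[8,0,-1,0,0,0,0],[0,0,0,0,0,0,0],[0,0,0,0,0,0,0],[0,0,0,0,0,0,0]]';python3 -m creep '[[0,0,0,0,0,0,0],[0,0,0,0,0,0,0],[8,0,0,0,0,0,0],[8,0,0,0,0,0,0],[0,0,0,0,0,0,0]]'; python3 go.py 0.578 0.2735 0.308 92.8
```

```text
time: 16.6
position: [0.5766, 0.2732, 0.3269]
tool_rot: [-0.04, 1.571, 0.039]
ft_force: [0.4, -0.0, -0.2]
grip_width: 0.184
time: 17.1
position: [0.5759, 0.273, 0.3093]
tool_rot: [-0.041, 1.573, 0.038]
ft_force: [-0.8, -0.7, -0.1]
grip_width: 0.007
t 17.10 p [575.9 273.  309.3] F [-0.8 -0.7 -0.1] grip 0.6mm
tool axes x,y,z in world: [[-0.003, -0.002, -1.0], [-0.05, 0.999, -0.001], [0.999, 0.05, -0.003]] jaw yaw 92.9 q [-0.72, 0.36, 0.29, 1.61, -0.11, 1.19, 1.22]
delta tool mm [1.3 0.4 2.1] turn tool [ 0.001 -0.003  0.001] in target axes [1.3 0.4 2.1]
```

```bash
python3 -m creep '[[1,0,1.5,0,0,0,0],[1,0,0,0,0,0,0],[1,0,0,0,0,0,0],[1,0,0,0,0,0,0],[0,0,0,0,0,0,0]]'; python3 -m creep '[[1.5,0,0,0,0,0,0],[1.5,0,0,0,0,0,0],[1.5,0,0,0,0,0,0],[1.5,0,0,0,0,0,0],[0,0,0,0,0,0,0]]';  python3 -m creep '[[1.5,0,0,0,0,0,0],[1.5,0,0,0,0,0,0],[1.5,0,0,0,0,0,0],[0,0,0,0,0,0,0]]'
```

```text
time: 17.6
position: [0.5781, 0.2733, 0.3072]
tool_rot: [-0.039, 1.57, 0.039]
ft_force: [-0.2, -0.6, 0.1]
grip_width: 0.004
time: 18.1
position: [0.5782, 0.2734, 0.3013]
tool_rot: [-0.039, 1.57, 0.04]
ft_force: [0.4, -0.6, 3.3]
grip_width: 0.008
time: 18.5
position: [0.5782, 0.2733, 0.2971]
tool_rot: [-0.039, 1.57, 0.04]
ft_force: [-0.1, -0.0, 5.9]
grip_width: 0.007
```

```bash
python3 -m creep '[[1.5,0,0,0,0,0,0],[1.5,0,0,0,0,0,0],[1.5,0,0,0,0,0,0],[1,0,0,0,0,0,0],[0,0,0,0,0,0,0]]'; python3 -m creep '[[1,0,0,0,0,0,0],[1,0,0,0,0,0,0],[0,0,0,0,0,0,0]]';  python3 -m creep '[[1,0,0,0,0,0,0],[0,0,0,0,0,0,0]]'
```

```text
time: 19.0
position: [0.5782, 0.2734, 0.2915]
tool_rot: [-0.039, 1.57, 0.04]
ft_force: [-1.1, -0.3, 4.2]
grip_width: 0.007
time: 19.3
position: [0.5782, 0.2734, 0.2897]
tool_rot: [-0.039, 1.57, 0.04]
ft_force: [-0.6, 0.1, 4.5]
grip_width: 0.005
time: 19.5
position: [0.5782, 0.2734, 0.2888]
tool_rot: [-0.039, 1.57, 0.04]
ft_force: [-1.2, -0.0, 5.3]
grip_width: 0.002
```

```bash
python3 -m creep '[[1,0,0,0,0,0,0],[0,0,0,0,0,0,0]]'; python3 -m creep '[[1,0,0,0,0,0,0],[0,0,0,0,0,0,0]]'
```

```text
time: 19.7
position: [0.5782, 0.2733, 0.2878]
tool_rot: [-0.039, 1.57, 0.04]
ft_force: [-1.2, 0.9, 6.4]
grip_width: 0.006
time: 19.9
position: [0.5782, 0.2733, 0.2869]
tool_rot: [-0.039, 1.57, 0.04]
ft_force: [-1.8, -0.2, 6.7]
grip_width: 0.006
```

```bash
python3 -m creep '[[0.5,0,0,0,0,0,0],[0,0,0,0,0,0,0]]'; python3 -m creep '[[0.5,0,0,0,0,0,0],[0,0,0,0,0,0,0]]'
```

```text
time: 20.1
position: [0.5782, 0.2734, 0.2868]
tool_rot: [-0.039, 1.57, 0.04]
ft_force: [-1.5, -1.6, 7.2]
grip_width: 0.002
time: 20.3
position: [0.5783, 0.2733, 0.2866]
tool_rot: [-0.039, 1.57, 0.04]
ft_force: [-3.1, -1.7, 9.2]
grip_width: 0.004
```

Stop reached at the expected height; a touch more push to be sure.

```bash
python3 -m creep '[[0.5,0,0,0,0,0,0],[0,0,0,0,0,0,0]]'; python3 -m creep '[[0.5,0,0,0,0,0,0],[0,0,0,0,0,0,0],[0,0,0,0,0,0,0]]'
```

```text
time: 20.5
position: [0.5783, 0.2733, 0.2865]
tool_rot: [-0.039, 1.57, 0.04]
ft_force: [-2.7, -1.4, 11.5]
grip_width: 0.005
time: 20.8
position: [0.5783, 0.2733, 0.2864]
tool_rot: [-0.039, 1.569, 0.04]
ft_force: [-2.9, -1.7, 13.3]
grip_width: 0.003
```

Firm stop (13 N, no further travel). Let go slowly.

```bash
python3 -m creep '[[-2,0,0,0,0,0,0],[-3,0,0,0,0,0,0],[-4,0,0,0,0,0,0],[-4,0,0,0,0,0,0],[0,0,0,0,0,0,0]]'; python3 -m creep '[[-10,0,0,0,0,0,0],[-30,0,0,0,0,0,0],[-40,0,0,0,0,0,0],[-40,0,0,0,0,0,0],[0,0,-40,0,0,0,0]]';python3 -m creep '[[0,0,-40,0,0,0,0],[0,0,-40,0,0,0,0],[0,0,0,0,0,0,0],[0,0,0,0,0,0,0],[0,0,0,0,0,0,0]]';  python3 - <<'E'
from h import *
d=snap('side','s9');crop(d,185,90,255,155,7,'s9c');d=snap('top','t9')
E
```

```text
time: 21.3
position: [0.578, 0.2732, 0.2971]
tool_rot: [-0.04, 1.571, 0.039]
ft_force: [0.0, -0.6, -0.1]
grip_width: 0.007
time: 21.8
position: [0.5422, 0.2706, 0.424]
tool_rot: [-0.033, 1.558, 0.039]
ft_force: [0.0, -0.5, 0.7]
grip_width: 0.001
time: 22.3
position: [0.4591, 0.267, 0.4177]
tool_rot: [-0.039, 1.569, 0.039]
ft_force: [0.9, -0.4, 0.3]
grip_width: 0.008
```

View pics/s9c.png

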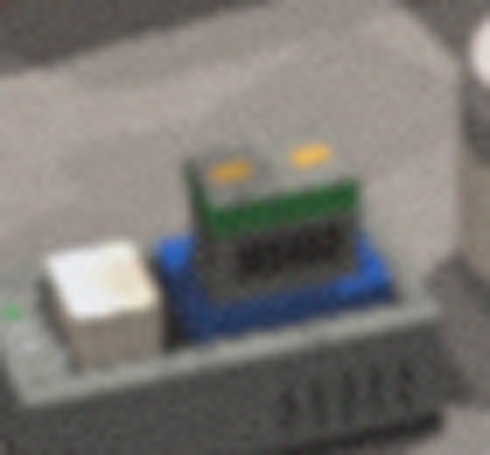

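View pics/s9.png

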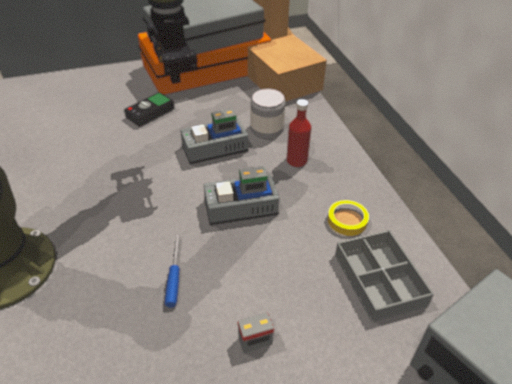

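View pics/t9.png

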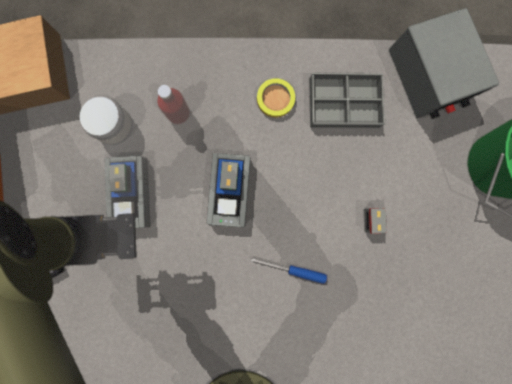

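```bash
python3 - <<'E'
from h import *
def marks(d,x0,y0,x1,y1):
    m=cv2.inRange(cv2.cvtColor(d["img"],cv2.COLOR_RGB2HSV),(14,70,90),(32,255,255))[y0:y1,x0:x1]
    k,l,st,c=cv2.connectedComponentsWithStats(m)
    return [c[i]+[x0,y0] for i in range(1,k) if st[i,4]>3]
t=load("t9");s=load("s9");s8=load("s8")
a=marks(t,105,155,140,200);b=marks(s,205,105,245,125);c=marks(s8,205,95,245,120);print(a,b,c)
A=np.mean(a,0);B=np.mean(b,0);p=tri(t,A,s,B);print("pack top now",p*1e3)
for z in(.104,.109,.114,.119,.124):print(z,proj(s,[.5775,.2735,z])[0],)
print(B,np.mean(c,0))
E
```

```text
[array([116.27272727, 170.40909091]), array([116.56521739, 184.39130435])] [array([228.66666667, 111.93333333]), array([217.64705882, 114.05882353])] [array([228.93333333, 108.8       ]), array([217.5, 111. ])]
pack top now [577.737716   274.04619909 114.25117993]
0.104 [223.07663936 116.2961623 ]
0.109 [223.01524052 114.75629887]
0.114 [222.95350171 113.20811028]
0.119 [222.89142003 111.65152707]
0.124 [222.82899254 110.08647897]
[223.15686275 112.99607843] [223.21666667 109.9       ]
```

Pack top went from 124 mm to 114 mm: the latch holds the cradle about 10 mm down, with the pack upright and centred and the arm clear.

```bash
python3 -c "
from bench import ctrl
print(ctrl.close_job())"
```

```text
the job is handed in; nothing more can be done
None
```

The green-capped pack is standing in the empty charger and the latch is holding the cradle down. I handed the job in at about 22 s of the 64 s allowed.

- **First press:** I pressed the empty cradle's thumb pad slowly to the firm stop, reading 14.5 N. It popped up when let go, which I confirmed in the side picture.
- **Loading:** The pack went into the pocket without snagging. I felt the pocket floor at the predicted height and released the pack upright.
- **Second press:** I pressed the pack's top to the same stop depth, reading about 13 N, then let go and backed the arm off.

In the last two pictures the pack's top is at 114 mm, against 124 mm with the cradle up, so the cradle is held about 10 mm down. The pack is upright and within about 1 mm of the pocket's centre. The loaded charger, the red-capped pack and the other things look unmoved. The arm was clear of everything, and none of my checks failed or disagreed.

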